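# Free a filter cassette held by a lock screw of unknown hand

## Robot

A 7-joint arm with a two-finger parallel gripper is mounted at the origin on the work surface. World frame = base frame: x ahead of the robot, y to its left, z up, the work surface at z = 0. Lengths are in mm, angles in rad, forces in N, time in s.
With the tool pointing down it reaches from about 375 to 925 mm from the base axis. Payload 3.1 kg.
Tool frame: the origin (TCP) lies on the centre line of the jaws, within the pads' length; the fingertips stand 25 mm ahead of it and the grasp point (between the pads) lies 6 mm ahead of it (arm.tip_extent is the distance from the TCP to the fingertips, in mm); z points along the fingers, y is the direction in which the jaws open and shut (so a half turn about z gives the same grasp; the last joint's range is limited). The gripper opens to 85 mm and grips with 20 to 120 N. Pads are 22 mm wide; open, the fingers measure 114 mm over their backs; the gripper's body (76 mm by 85 mm) begins 54 mm behind the grasp point. The pads swing forward as they close: fully open they stand 13 mm farther back than shut.
Start: joints at [-1.388, 0.383, 0.044, 1.598, -0.018, 1.161, -0.05], TCP at [180.109, 624.551, 256.269] pointing down, gripper open.
Joint ranges: [-2.61, 2.61], [-0.41, 2.15], [-1.48, 1.57], [0, 2.5], [-1.57, 4.71], [0.05, 1.97], [-2.85, 2.85]. Speed limits (rad/s): [2.79, 2.79, 3.14, 3.14, 3.14, 3.14, 3.14].

## Interface

Orientations are given as a rotation vector (axis times angle).
In Python, from workcell import arm gives the robot as it stands.
- The arm moves only by the tool play_rows, never from a script. Its argument "steps" is a list that holds one entry, the list of rows, each a list of 7 numbers: the turn, a rotation vector about the tool's x, y, z in rad, then the shift along the tool's x, y, z in mm, then the opening, from -1 (shut) to 1 (fully open). A call has 1 to 8 rows; each row shifts and turns the commanded pose from where the row before left it, along the tool's axes as they then stand; what a row does not reach is not made up. A row lasts 1/12 s, in which the tool goes at most 41.7 mm and 7.16 degrees, less where a joint would pass 70% of its speed; a pose out of reach is approached as far as the arm can. A call with a gripper value outside its range is refused whole. The fingers move at their own pace and stop on an object; "grip_force" is the grip in N (left out, the last holds). Time passes only in rows, so rows that do not move let the fingers close. It gives the time, the measured TCP pose, the force and the opening at its end, in the units of the state.
- arm.get_state(): the state, without advancing time (a new reading comes with each control period).
- arm.camera(name): name is "scene" or "top" or "wrist"; returns the picture (400x640x3 uint8, red, green, blue); there is no depth.
- arm.camera_info(name): a dict with "vfov" (degrees; the focal length in pixels is half the picture's height over the tangent of half this angle, whatever the lens; pixels are square), "cx", "cy" (the principal point, pixels), "rvec" (rotation vector, rad) and "tvec" (3), from world to camera coordinates, as OpenCV has them. Camera axes: x right, y down, z forward; pixel columns grow to the right and rows downward; lengths in mm; the calibration is good to about 2 mm. The wrist camera is an equidistant fisheye: a pixel r from the principal point sees the ray r / f radians off the axis. A picture is of the moment at which its call begins: read the wrist's pose just before it. camera_info takes no time and is no camera call; for the wrist camera it gives the pose at the moment of the call.
- arm.close_job(): hands the job in, once; it reports no verdict.
The state is a dict: "time_s": time; "qpos": joint angles; "qvel": joint speeds; "joint_efforts": joint torques, N m; "ee_pos": TCP position; "ee_rot": TCP orientation; "ft_force": force on the tool from outside, world axes, zero at the start; "wrist_torque": the same for the moment, N m; "finger_gap": opening from 0.0 (shut) to 1.0 (fully open).
Only numpy, scipy, OpenCV 4.12 (cv2) and the standard library are available. Lean on these libraries where they do the work, as an engineer would, in place of code of your own. Each camera call takes 0.05 s, during which the arm holds its last target. There are 200 camera calls.

## Task

Take the spent orange filter cassette out of its dock and set it down softly (no dropping), flat in the grey tray, then let go: first unscrew the blue wing screw that locks it, then draw the cassette out forwards without tugging it against the lock. One of the two docks has a left-hand thread and nothing shows which, so try the screw gently one way and the other, turn it the way it gives, and never force it the tight way. Leave the white cassette, its screw and everything else on the bench as they are.

Things in the scene. Friction and masses are not known exactly. Their poses are not given: they have to be found in the camera images.
- dock_a: grey and steel dock, 100 (x) x 64 (y) x 56 mm tall, fixed; origin under the screw axis on its underside, 10 mm above the table; open front towards -x, closed rear +x. Floor 12 mm thick (x -60 to +40), rails 47 mm apart up to 34 mm above the origin, open above; a bridge (x -15 to +15, 46 to 56 mm above the origin) carries the blue wing screw. The other dock looks the same
- head_a (a point): centre of the blue wing head of dock_a's lock screw: an upright bar 44 long (x) x 12 thick (y) x 22 mm tall, centre 25 mm above the bridge, 81 mm above the dock's origin. At the start it is tight, the bar along the dock's x. One dock has a right-hand thread (loosens anticlockwise from above), the other left-hand (loosens clockwise); which one cannot be seen and the docks change sides from start to start
- tip_a (a point): tip of the wing of head_a, 22 mm from the screw axis along the bar, at mid height; at the start it points to the dock's closed rear (+x of the dock)
- dock_b: second dock, same build and frame as dock_a. A cassette lies on the dock's floor with 1.5 mm play to each rail and 4 mm under the bridge, its tab in front of the dock; it is drawn out along the dock's -x. Docks stand side by side 130 mm apart on one rack with the same heading, 55 mm tall manifold behind
- head_b (a point): same on dock_b. Loosening takes a steady 0.2 N m; head and lock pin rise 3.5 mm per rad, the pin is clear of the cassette after 1.45 rad (5 mm), the thread ends at 2.5 rad. The head sits on a spring of 4 N m per rad: the tight way it only winds up (the loose way 0.05 rad, then the screw gives). Wound 0.2 rad (11 degrees, 0.8 N m) past tight, it counts as forced
- tip_b (a point): tip of the wing of head_b, 22 mm from the screw axis along the bar, at mid height; at the start it points to the dock's closed rear (+x of the dock)
- cassette_orange: orange filter cassette, 115 (x) x 44 (y) x 30 mm tall, about 0.25 kg; origin at the centre of its underside, x to its rear. Upright pull tab at its front, 24 (x) x 12 (y), centred at x = -45.5, from 30 to 76 mm up. Spent, to be taken out; in either dock. Home: origin 29.5 mm in front of and 12 mm above its dock's origin; drawn 50 mm forward it is clear of the bridge and can be lifted
- cassette_orange_tab (a point): point to grip on the orange cassette's pull tab: on its mid plane, 63 mm above the underside
- cassette_white: white filter cassette, 115 (x) x 44 (y) x 30 mm tall, about 0.25 kg; origin at the centre of its underside, x to its rear. Upright pull tab at its front, 24 (x) x 12 (y), centred at x = -45.5, from 30 to 76 mm up. It stays, in the other dock
- cassette_orange_slot (a point): middle of the floor of the lock slot on the orange cassette (x = +29.5 mm, 22 mm up; slot 14 mm wide, 8 mm deep, across the top). Home, it lies under the screw axis and the 10 mm lock pin stands 4.5 mm deep in it, 2 mm play fore and aft
- cassette_white_slot (a point): middle of the floor of the lock slot on the white cassette (x = +29.5 mm, 22 mm up; slot 14 mm wide, 8 mm deep, across the top). Home, it lies under the screw axis and the 10 mm lock pin stands 4.5 mm deep in it, 2 mm play fore and aft
- tray: fixed grey open tray, 180 (x) x 140 (y) x 25 mm tall, walls 4 mm, floor 4 mm thick; origin at the centre of its underside on the table
- beaker: bystander: glass beaker, 70 mm across, 85 mm tall; origin under its centre
- jar: bystander: amber glass jar with blue lid, 56 mm across, 85 mm tall; origin under its centre
- wrench: bystander: steel spanner, 160 mm long, lying on the table; origin at its underside
- blue_cap: bystander: blue plastic cap, 60 mm across, 22 mm tall; origin under its centre
- collar: bystander: steel ring, 40 mm across, 14 mm tall; origin under its centre
- flask: bystander: glass bottle with blue cap, 60 mm across, 120 mm tall; origin under its centre

How it is judged:
By the outcome, as a careful person would: the job done as asked, in the order asked, and still so for the second after the job is handed in, with the robot touching nothing.
It also fails if it takes over 72 s, if anything falls off the work surface, if the arm or the gripper's body presses on something with over 40 N, if the wrist force passes 120 N, or if a joint passes its speed limit or range.

## Working session

There is one attempt and no reset: what is moved stays moved. The work goes in short steps, Python scripts to look and compute and a tool call to move; the robot and the scene stay as the last step left them, time stands still between calls to the robot, and variables do not carry over. Pictures are saved under pics/ and viewed, about 8 in all and at most 12, crops included, and the job is handed in when it is done.

Besides the shell and the picture viewer there is one more tool, called after "Emit:" as name(argument=value, ...), one argument or row to a line, values as JSON. play_rows: Moves the arm, as the interface text tells. Its arguments: {"type":"object","properties":{"steps":{"type":"array","items":{"type":"array","items":{"type":"array","items":{"type":"number"}}}},"grip_force":{"type":"number"}},"required":["steps"]}

```bash
mkdir -p pics; ls; cat > h.py <<'E'
import numpy as np, cv2
from scipy.spatial.transform import Rotation as R
from workcell import arm
def snap(n,f):
    im=arm.camera(n); cv2.imwrite('pics/'+f,im[:,:,::-1]); return im
def ray(n,u,v,info=None):
    i=info or arm.camera_info(n); f=200/np.tan(np.radians(i['vfov'])/2)
    d=np.array([u-i['cx'],v-i['cy']])/f
    if n=='wrist':
        r=np.hypot(*d); c=np.r_[d*(np.sin(r)/max(r,1e-9)),np.cos(r)]
    else: c=np.r_[d,1]
    M=R.from_rotvec(np.ravel(i['rvec'])).as_matrix(); return -M.T@np.ravel(i['tvec']), M.T@c
def atz(n,u,v,z,info=None):
    o,d=ray(n,u,v,info); return o+d*(z-o[2])/d[2]
def proj(n,P,info=None):
    i=info or arm.camera_info(n); f=200/np.tan(np.radians(i['vfov'])/2)
    M=R.from_rotvec(np.ravel(i['rvec'])).as_matrix(); c=M@np.array(P,float)+np.ravel(i['tvec'])
    if n=='wrist':
        t=np.arctan2(np.hypot(c[0],c[1]),c[2]); d=c[:2]/max(np.hypot(c[0],c[1]),1e-9)*t
    else: d=c[:2]/c[2]
    return np.array([i['cx'],i['cy']])+f*d
E
python3 - <<'E'
from h import *
a=snap('scene','s1.png');b=snap('top','t1.png')
print(arm.get_state()); print({n:arm.camera_info(n) for n in('scene','top','wrist')})
E
```

```text
pics
{'time_s': 0.1, 'qpos': array([-1.38778232,  0.3837475 ,  0.04382582,  1.59942504, -0.0179057 ,
        1.16123684, -0.04986323]), 'qvel': array([ 9.04045302e-04, -3.12482703e-03,  1.24972857e-04, -2.59592201e-03,
        9.57725541e-04,  3.54652022e-04, -9.46055702e-06]), 'joint_efforts': array([ 2.53530656e-03, -4.34722960e+01,  1.02959130e+00, -2.50456738e+01,
        1.09635520e-02,  5.44094306e-03,  3.54936134e-06]), 'ee_pos': array([179.90617683, 623.76466906, 255.01251438]), 'ee_rot': array([-0.43942898, -3.11048122,  0.00379209]), 'ft_force': array([-0.42690108,  0.87402809, -0.43485576]), 'wrist_torque': array([-0.03285417, -0.04454999, -0.05425969]), 'finger_gap': 1.0005843194492086}
{'scene': {'vfov': 57.658603135400675, 'cx': 317.1903005290791, 'cy': 198.13614003843932, 'rvec': array([ 1.02654409,  2.58490132, -0.8341016 ]), 'tvec': array([ 406.64387963, -257.15115303, 1307.93263017])}, 'top': {'vfov': 51.80058087376771, 'cx': 312.03137024029235, 'cy': 193.13158392799124, 'rvec': array([ 2.16204435, -2.16750329,  0.10168537]), 'tvec': array([  25.41605179,  568.73257626, 1078.26155303])}, 'wrist': {'vfov': 65.70646984690485, 'cx': 321.36457549037635, 'cy': 193.59851063515157, 'rvec': array([-2.30926191, -1.73914302, -0.25706248]), 'tvec': array([-648.07304635,  -38.90172938,  380.44937849])}}
```

View pics/t1.png

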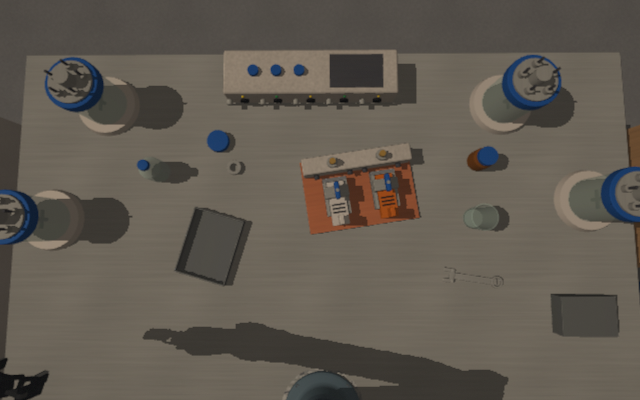

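View pics/s1.png

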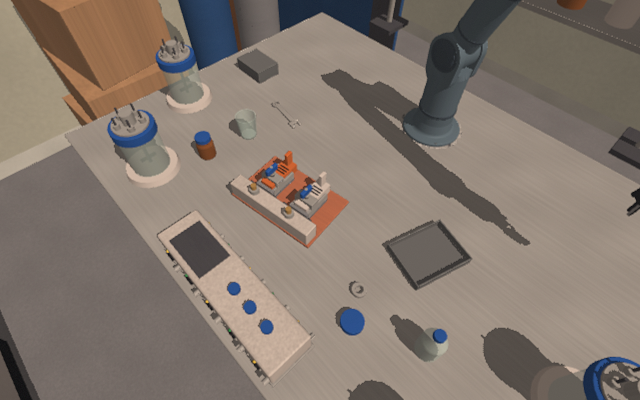

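The top view shows the docks near (337,195) for white and (387,195) for orange, and the tray near (213,246). In the scene view, orange is near (275,175). Next I'll enlarge both.

```bash
python3 - <<'E'
import cv2,numpy as np
from h import *
t=cv2.imread('pics/t1.png');s=cv2.imread('pics/s1.png')
a=cv2.resize(t[140:240,295:425],None,fx=6,fy=6,interpolation=cv2.INTER_CUBIC)
b=cv2.resize(s[140:230,225:335],None,fx=5,fy=5,interpolation=cv2.INTER_CUBIC)
cv2.imwrite('pics/tc.png',a)
for n,u,v,z in [('top',387,182,91),('top',337,190,91),('top',204,208,25),('top',248,221,25),('top',222,284,25),('top',177,269,25),('top',419,218,5),('top',303,168,5)]: print(u,v,atz(n,u,v,z).round())
E
```

```text
387 182 [ 590. -167.   91.]
337 190 [570. -40.  91.]
204 208 [530. 315.  25.]
248 221 [495. 196.  25.]
222 284 [328. 263.  25.]
177 269 [368. 383.  25.]
419 218 [ 502. -267.    5.]
303 168 [641.  49.   5.]
```

View pics/tc.png

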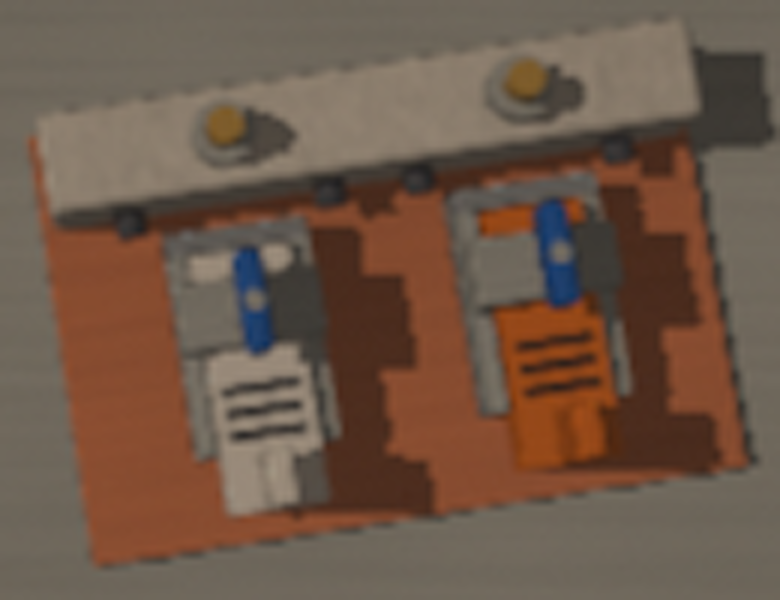

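```bash
python3 - <<'E'
from h import *
C=lambda x,y:(295+x/6-.42,140+y/6-.42)
o=atz('top',*C(560,253),102);w=atz('top',*C(256,299),102)
print('heads',o.round(1),w.round(1),np.linalg.norm(o-w)); d=(w-o)[:2]; print('dock heading deg',np.degrees(np.arctan2(-d[0],d[1])))
for p in [((550,200),(568,305)),((240,250),(260,350))]:
    a,b=[atz('top',*C(*q),102) for q in p]; v=(a-b); print('bar',np.degrees(np.arctan2(v[1],v[0])),np.linalg.norm(v))
m=[atz('top',*C(*q),65) for q in((38,120),(685,20))]; v=m[1]-m[0]; print('manif',np.degrees(np.arctan2(v[0],-v[1])))
m=[atz('top',*C(*q),10) for q in((97,565),(750,463))]; v=m[1]-m[0]; print('mat',np.degrees(np.arctan2(v[0],-v[1])))
T=[atz('top',*q,25) for q in((204,208),(248,221),(222,284),(177,269))];print('tray',np.mean(T,0)); 
v=T[0]-T[3];print(np.degrees(np.arctan2(v[1],v[0])),np.linalg.norm(v),np.linalg.norm(T[1]-T[0]))
s=arm.get_state();print(R.from_rotvec(s['ee_rot']).as_matrix().round(3))
E
```

```text
heads [ 589.5 -167.5  102. ] [570.5 -40.  102. ] 128.90838213839095
dock heading deg 8.47979041505751
bar 8.46705719436202 44.874218019330456
bar 10.784758659138042 42.91279201484735
manif 8.697293001347969
mat 8.714718133424581
tray [430.10294725 289.2886462   25.        ]
-22.71548271646797 175.75915933795977 124.35495931479441
[[-0.961  0.277 -0.001]
 [ 0.277  0.961 -0.002]
 [-0.    -0.002 -1.   ]]
```

Emit:
play_rows(
  steps=[
    [[0,0,0,-25.5,-26.9,2.3,1],[0,0,0,-25.5,-26.9,2.3,1],[0,0,0,-25.5,-26.9,2.3,1],[0,0,0,-25.5,-26.9,2.3,1],[0,0,0,-25.5,-26.9,2.3,1],[0,0,0,-25.5,-26.9,2.3,1],[0,0,0,-25.5,-26.9,2.3,1],[0,0,0,-25.5,-26.9,2.3,1]],
  ],
)

```text
time_s: 0.77
ee_pos: [316.8, 359.1, 237.3]
ee_rot: [-0.439, -3.11, 0.001]
ft_force: [1.2, 0.4, 0.1]
finger_gap: 1.002
```

Emit:
play_rows(
  steps=[
    [[0,0,0,-25.5,-26.9,2.3,1],[0,0,0,-25.5,-26.9,2.3,1],[0,0,0,-25.5,-26.9,2.3,1],[0,0,0,-25.5,-26.9,2.3,1],[0,0,0,-25.5,-26.9,2.3,1],[0,0,0,-25.5,-26.9,2.3,1],[0,0,0,-25.5,-26.9,2.3,1],[0,0,0,-25.5,-26.9,2.3,1]],
  ],
)

```text
time_s: 1.43
ee_pos: [453.0, 96.1, 219.2]
ee_rot: [-0.439, -3.11, -0.0]
ft_force: [0.3, 1.2, 0.4]
finger_gap: 0.996
```

Emit:
play_rows(
  steps=[
    [[0,0,0,-25.5,-26.9,2.3,1],[0,0,0,-25.5,-26.9,2.3,1],[0,0,0,-25.5,-26.9,2.3,1],[0,0,0,-25.5,-26.9,2.3,1],[0,0,0,-25.5,-26.9,2.3,1],[0,0,0,-25.5,-26.9,2.3,1],[0,0,0,-25.5,-26.9,2.3,1],[0,0,0,-25.5,-26.9,2.3,1]],
  ],
)

```text
time_s: 2.1
ee_pos: [589.5, -166.6, 200.3]
ee_rot: [-0.439, -3.11, -0.0]
ft_force: [1.0, 1.0, -0.2]
finger_gap: 1.003
```

Emit:
play_rows(
  steps=[
    [[0,0,0.118,0,0,0,1],[0,0,0.118,0,0,0,1],[0,0,0.118,0,0,0,1],[0,0,0.118,0,0,0,1],[0,0,0.118,0,0,0,1],[0,0,0.118,0,0,0,1],[0,0,0.118,0,0,0,1],[0,0,0.118,0,0,0,1]],
  ],
)

```text
time_s: 2.77
ee_pos: [588.8, -165.0, 200.5]
ee_rot: [-1.812, -2.565, 0.001]
ft_force: [0.1, 0.2, 0.4]
finger_gap: 1.002
```

Emit:
play_rows(
  steps=[
    [[0,0,0.118,0,0,0,0.6],[0,0,0.118,0,0,0,0.4],[0,0,0.118,0,0,0,0.2],[0,0,0.118,0,0,0,0],[0,0,0.118,0,0,0,0],[0,0,0.118,0,0,0,0],[0,0,0.118,0,0,0,0],[0,0,0.118,0,0,0,0]],
  ],
)

```text
time_s: 3.43
ee_pos: [588.9, -164.9, 200.5]
ee_rot: [-2.78, -1.461, 0.001]
ft_force: [0.1, 0.1, -0.3]
finger_gap: 0.499
```

Emit:
play_rows(
  steps=[
    [[0,0,0.118,0,0,0,0],[0,0,0.118,0,0,0,0],[0,0,0.118,0,0,0,0],[0,0,0.118,0,0,0,0],[0,0,0.118,0,0,0,0],[0,0,0.118,0,0,0,0],[0,0,0.118,0,0,0,0],[0,0,0,0,0,0,0]],
  ],
)

```text
time_s: 4.1
ee_pos: [589.0, -164.8, 200.1]
ee_rot: [3.133, 0.228, -0.003]
ft_force: [0.3, 0.7, -0.2]
finger_gap: 0.501
```

```bash
python3 - <<'E'
from h import *
i=arm.camera_info('wrist')
s=arm.get_state();print(s); M=R.from_rotvec(s['ee_rot']).as_matrix();print(M.round(3),np.degrees(np.arctan2(M[1,0],M[0,0])))
a=snap('wrist','w1.png')
import json;json.dump({k:np.array(v).tolist() for k,v in i.items()},open('w1.json','w'))
print(-R.from_rotvec(i['rvec']).as_matrix().T@i['tvec'])
for P in ([589.5,-167.5,102],[570.5,-40,102]): print(proj('wrist',P,i))
E
```

```text
{'time_s': 4.1, 'qpos': array([-0.6682233 ,  0.70337854,  1.22948626,  1.78288062, -0.71462948,
        1.19041857, -0.6458791 ]), 'qvel': array([ 0.00911677, -0.02085179, -0.01876921, -0.00260098,  0.02955215,
       -0.0143567 ,  0.13650738]), 'joint_efforts': array([  0.21278199, -33.95534635,  17.05645502, -19.11566734,
        -0.05362937,   0.03926272,  -0.57340393]), 'ee_pos': array([ 589.00645183, -164.76024197,  200.12166679]), 'ee_rot': array([ 3.13295039e+00,  2.28312664e-01, -2.94790226e-03]), 'ft_force': array([ 0.32785135,  0.72170753, -0.24343491]), 'wrist_torque': array([-0.03155275, -0.03888014, -0.00210754]), 'finger_gap': 0.5010994272123029}
[[ 0.989  0.145 -0.002]
 [ 0.145 -0.989 -0.   ]
 [-0.002  0.    -1.   ]] 8.33607317198841
[ 663.31588777 -154.17180987  318.10703549]
[324.47248486 204.05554276]
[164.76417998 203.48669449]
```

View pics/w1.png

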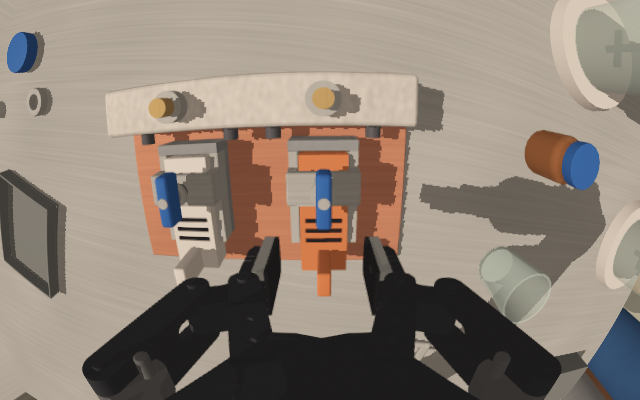

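The orange head's top dot sits at (323.5,203), about 1 px from the top-camera prediction at (324.5,204). The bar is vertical in the picture, so it lines up with the tool. I'll go down.

Emit:
play_rows(
  steps=[
    [[0,0,0,0.4,2.5,21,0],[0,0,0,0,0,20,0],[0,0,0,0,0,20,0],[0,0,0,0,0,20,0],[0,0,0,0,0,15,0],[0,0,0,0,0,5,0],[0,0,0,0,0,0,0],[0,0,0,0,0,0,0]],
  ],
)

```text
time_s: 4.82
ee_pos: [590.3, -168.1, 100.6]
ee_rot: [3.133, 0.231, 0.001]
ft_force: [0.8, -0.8, -0.1]
finger_gap: 0.496
```

```bash
python3 - <<'E'
from h import *
s=arm.get_state(); M=R.from_rotvec(s['ee_rot']).as_matrix();print(s['ee_pos'],s['qpos'],s['ft_force'],s['wrist_torque'],M.round(4),np.degrees(np.arctan2(M[1,0],M[0,0])))
i=arm.camera_info('wrist');a=snap('wrist','w2.png')
cv2.imwrite('pics/w2c.png',cv2.resize(a[120:340,220:420,::-1],None,fx=2.7,fy=2.7,interpolation=cv2.INTER_CUBIC))
print(proj('wrist',[589.8,-167.2,102],i))
E
```

```text
[ 590.32421966 -168.07227877  100.5659769 ] [-0.58052602  0.80461626  1.09246535  1.83749522 -0.83326437  1.04348885
 -0.56979737] [ 0.83420538 -0.80691783 -0.10208739] [-0.02415788 -0.04118708 -0.00936558] [[ 9.891e-01  1.470e-01  5.000e-04]
 [ 1.470e-01 -9.891e-01 -3.000e-04]
 [ 5.000e-04  4.000e-04 -1.000e+00]] 8.452327155864932
[318.3373493  278.60501452]
```

View pics/w2c.png

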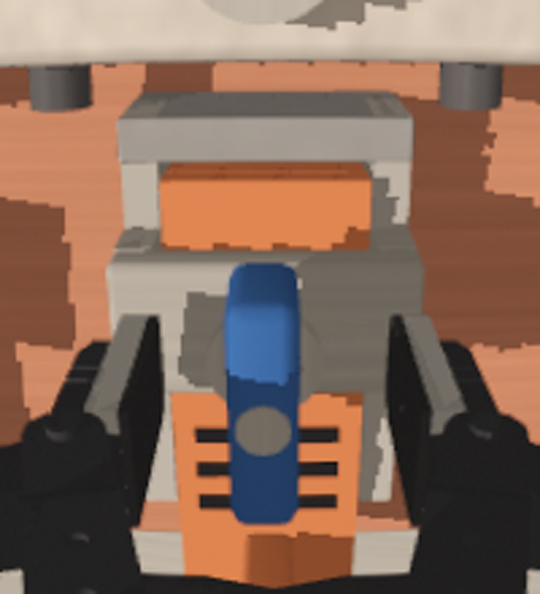

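The bar lies along the tool and its top dot is at full-frame (317.4,279.6). That puts it about 1.2 mm towards +y from the jaw centre line. I'll correct that and close.

Emit:
play_rows(
  steps=[
    [[0,0,0,-0.5,-1.2,2,0],[0,0,0,0,0,0,-0.4],[0,0,0,0,0,0,-0.6],[0,0,0,0,0,0,-1],[0,0,0,0,0,0,-1],[0,0,0,0,0,0,-1],[0,0,0,0,0,0,-1],[0,0,0,0,0,0,-1]],
  ],
  grip_force=60,
)

```text
time_s: 5.53
ee_pos: [589.8, -166.4, 99.0]
ee_rot: [-3.132, -0.231, -0.001]
ft_force: [-0.4, 2.3, 4.9]
finger_gap: 0.206
```

```bash
cat > st.py <<'E'
from h import *
s=arm.get_state(); M=R.from_rotvec(s['ee_rot']).as_matrix()
print(s['time_s'],s['ee_pos'].round(2),'yaw',np.arctan2(M[1,0],M[0,0]).round(4),'F',s['ft_force'].round(2),'T',s['wrist_torque'].round(3),'gap',s['finger_gap'],s['qpos'].round(3))
E
python3 st.py
```

```text
5.5333 [ 589.79 -166.43   98.98] yaw 0.1471 F [-0.36  2.28  4.86] T [ 0.443  0.257 -0.01 ] gap 0.2055806168652623 [-0.582  0.805  1.091  1.84  -0.836  1.041 -0.57 ]
```

Emit:
play_rows(
  steps=[
    [[0,0,0,0,0,0,-1],[0,0,0,0,0,0,-1],[0,0,0,0,0,0,-1]],
  ],
)

```text
time_s: 5.78
ee_pos: [589.8, -166.4, 99.0]
ee_rot: [-3.132, -0.231, -0.001]
ft_force: [-1.2, 2.1, 5.7]
finger_gap: 0.202
```

```bash
python3 st.py
```

```text
5.7833 [ 589.79 -166.39   98.98] yaw 0.1472 F [-1.22  2.05  5.7 ] T [0.401 0.329 0.039] gap 0.20153448420128045 [-0.582  0.805  1.091  1.84  -0.836  1.041 -0.57 ]
```

Emit:
play_rows(
  steps=[
    [[0,0,-0.03,0,0,0,-1],[0,0,-0.03,0,0,0,-1],[0,0,-0.03,0,0,0,-1],[0,0,0,0,0,0,-1]],
  ],
)

```text
time_s: 6.12
ee_pos: [589.8, -166.4, 99.2]
ee_rot: [-3.118, -0.372, -0.002]
ft_force: [-0.5, 2.6, 6.1]
finger_gap: 0.204
```

```bash
python3 st.py
```

```text
6.1167 [ 589.83 -166.42   99.17] yaw 0.2372 F [-0.48  2.58  6.06] T [ 0.441  0.339 -0.139] gap 0.20420099426064536 [-0.573  0.792  1.074  1.84  -0.819  1.031 -0.491]
```

Emit:
play_rows(
  steps=[
    [[0,0,-0.03,0,0,0,-1],[0,0,0,0,0,0,-1]],
  ],
)

```text
time_s: 6.28
ee_pos: [589.8, -166.5, 99.3]
ee_rot: [-3.112, -0.418, -0.002]
ft_force: [-1.5, 2.3, 6.8]
finger_gap: 0.203
```

```bash
python3 st.py
```

```text
6.2833 [ 589.82 -166.46   99.26] yaw 0.267 F [-1.49  2.31  6.75] T [ 0.48   0.425 -0.117] gap 0.20323968887068897 [-0.57   0.787  1.068  1.84  -0.813  1.028 -0.466]
```

The torque stays near 0.17 N m while the tool rises, so the screw gives anticlockwise (right-hand thread). I'll keep turning and follow the rise.

Emit:
play_rows(
  steps=[
    [[0,0,-0.1,0,0,-0.5,-1],[0,0,-0.1,0,0,-0.5,-1],[0,0,-0.1,0,0,-0.4,-1],[0,0,-0.1,0,0,-0.35,-1],[0,0,-0.1,0,0,-0.35,-1],[0,0,-0.1,0,0,-0.35,-1],[0,0,0,0,0,0,-1]],
  ],
)

```text
time_s: 6.87
ee_pos: [589.9, -166.6, 101.4]
ee_rot: [-2.85, -1.321, -0.003]
ft_force: [0.1, 1.0, 5.1]
finger_gap: 0.204
```

```bash
python3 st.py
```

```text
6.8667 [ 589.89 -166.58  101.43] yaw 0.868 F [0.14 0.98 5.13] T [ 0.324  0.214 -0.07 ] gap 0.20365279259643815 [-0.502  0.703  0.949  1.837 -0.692  0.971  0.048]
```

Emit:
play_rows(
  steps=[
    [[0,0,-0.1,0,0,-0.35,-1],[0,0,-0.1,0,0,-0.35,-1],[0,0,-0.1,0,0,-0.35,-1],[0,0,-0.1,0,0,-0.35,-1],[0,0,-0.1,0,0,-0.35,-1],[0,0,-0.1,0,0,-0.35,-1],[0,0,-0.1,0,0,-0.35,-1],[0,0,0,0,0,0,-1]],
  ],
)

```text
time_s: 7.53
ee_pos: [590.1, -166.7, 103.8]
ee_rot: [2.226, 2.216, 0.003]
ft_force: [-0.5, 0.8, 6.2]
finger_gap: 0.204
```

Emit:
play_rows(
  steps=[
    [[0,0,-0.1,0,0,-0.35,-1],[0,0,-0.1,0,0,-0.35,-1],[0,0,-0.1,0,0,-0.35,-1],[0,0,-0.1,0,0,-0.35,-1],[0,0,-0.1,0,0,-0.35,-1],[0,0,0,0,0,0,-1],[0,0,0,0,0,0,-1]],
  ],
)

```text
time_s: 8.12
ee_pos: [590.3, -166.6, 105.6]
ee_rot: [1.613, 2.694, 0.002]
ft_force: [-0.7, 1.4, 6.1]
finger_gap: 0.202
```

```bash
python3 st.py
```

```text
8.1167 [ 590.28 -166.6   105.58] yaw 2.0626 F [-0.72  1.43  6.13] T [ 0.345  0.134 -0.076] gap 0.20213319850346154 [-0.325  0.577  0.684  1.827 -0.458  0.899  1.063]
```

Turned 1.915 rad with 6.6 mm of rise, as expected at 3.5 mm/rad, so the pin is clear. I'll let go, lift and move over the tab.

Emit:
play_rows(
  steps=[
    [[0,0,0,0,0,0,-0.3],[0,0,0,0,0,0,0],[0,0,0,0,0,0,0],[0,0,0,0,0,0,0],[0,0,0,0,0,-15,0],[0,0,0,0,0,-20,0],[0,0,0,0,0,-20,0],[0,0,0,0,0,-15,0]],
  ],
)

```text
time_s: 8.78
ee_pos: [589.9, -167.4, 177.1]
ee_rot: [1.609, 2.696, 0.0]
ft_force: [0.1, 0.2, 0.0]
finger_gap: 0.503
```

Emit:
play_rows(
  steps=[
    [[0,0,0,8.5,-23.6,0,0],[0,0,0,8.5,-23.6,0,0],[0,0,0,8.5,-23.6,0,0],[0,0,0.12,0,0,0,0],[0,0,0.12,0,0,0,0],[0,0,0.12,0,0,0,0],[0,0,0.12,0,0,0,0],[0,0,0.12,0,0,0,0]],
  ],
)

```text
time_s: 9.45
ee_pos: [515.1, -178.2, 175.8]
ee_rot: [2.341, 2.094, 0.002]
ft_force: [0.5, 0.6, -0.5]
finger_gap: 0.499
```

Emit:
play_rows(
  steps=[
    [[0,0,0.12,0,0,0,0],[0,0,0.12,0,0,0,0],[0,0,0.12,0,0,0,0],[0,0,0.12,0,0,0,0],[0,0,0.12,0,0,0,0],[0,0,0.12,0,0,0,0],[0,0,0.12,0,0,0,0],[0,0,0.12,0,0,0,0]],
  ],
)

```text
time_s: 10.12
ee_pos: [515.2, -177.9, 175.7]
ee_rot: [-3.044, -0.778, -0.002]
ft_force: [-0.3, -0.4, 0.0]
finger_gap: 0.502
```

Emit:
play_rows(
  steps=[
    [[0,0,0.12,0,0,0,0],[0,0,0.12,0,0,0,0],[0,0,0.115,0,0,0,0],[0,0,0,0,0,0,0],[0,0,0,0,0,0,0]],
  ],
)

```text
time_s: 10.53
ee_pos: [515.1, -177.9, 175.2]
ee_rot: [3.132, 0.243, 0.0]
ft_force: [-0.5, -0.1, -0.8]
finger_gap: 0.499
```

```bash
python3 st.py; python3 - <<'E'
from h import *
i=arm.camera_info('wrist');a=snap('wrist','w3.png')
P=np.array([515.8,-177.6,98]);print(proj('wrist',P,i), proj('wrist',[590,-166.5,108.7],i))
E
```

```text
10.5333 [ 515.09 -177.94  175.2 ] yaw 0.1546 F [-0.47 -0.06 -0.83] T [ 0.03  -0.007  0.04 ] gap 0.498550010447514 [-0.703  0.579  1.23   1.964 -0.633  1.058 -0.605]
[320.26789613 213.55379006] [320.95278535  99.73735979]
```

View pics/w3.png

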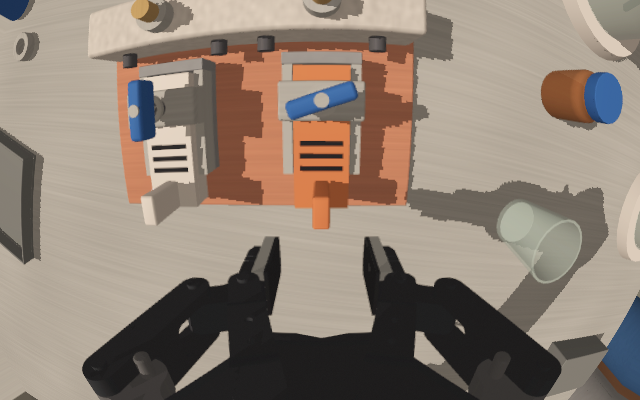

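The orange wing is turned, with its top at (321,100). The tab's top is at (320.5,213), where the projection put it. Nothing else has moved. I'll go down and grip the tab.

Emit:
play_rows(
  steps=[
    [[0,0,0.006,0.7,0,20,0],[0,0,0,0,0,20,0],[0,0,0,0,0,20,0],[0,0,0,0,0,15,0],[0,0,0,0,0,9,0],[0,0,0,0,0,0,0],[0,0,0,0,0,0,0]],
  ],
)

```text
time_s: 11.17
ee_pos: [515.7, -178.0, 91.0]
ee_rot: [-3.133, -0.23, -0.0]
ft_force: [1.5, -0.3, 0.4]
finger_gap: 0.498
```

Emit:
play_rows(
  steps=[
    [[0,0,0,0,0,0,-0.4],[0,0,0,0,0,0,-0.6],[0,0,0,0,0,0,-1],[0,0,0,0,0,0,-1],[0,0,0,0,0,0,-1],[0,0,0,0,0,0,-1],[0,0,0,0,0,0,-1],[0,0,0,0,0,0,-1]],
  ],
  grip_force=50,
)

```text
time_s: 11.83
ee_pos: [516.5, -178.0, 91.8]
ee_rot: [3.133, 0.229, 0.003]
ft_force: [-1.1, 0.9, 5.8]
finger_gap: 0.133
```

```bash
python3 st.py
```

```text
11.8333 [ 516.47 -178.04   91.81] yaw 0.146 F [-1.07  0.9   5.76] T [0.194 0.137 0.016] gap 0.132991631569474 [-0.589  0.679  1.076  2.007 -0.763  0.928 -0.529]
```

Emit:
play_rows(
  steps=[
    [[0,0,0,-2,0,0,-1],[0,0,0,-3,0,0,-1],[0,0,0,-5,0,0,-1],[0,0,0,0,0,0,-1]],
  ],
)

```text
time_s: 12.17
ee_pos: [506.6, -179.7, 91.7]
ee_rot: [3.133, 0.228, 0.005]
ft_force: [1.5, 1.3, 5.9]
finger_gap: 0.131
```

```bash
python3 st.py
```

```text
12.1667 [ 506.56 -179.69   91.65] yaw 0.1451 F [1.5  1.32 5.94] T [ 0.085 -0.647  0.071] gap 0.1314366093213948 [-0.595  0.666  1.084  2.029 -0.76   0.916 -0.519]
```

It slides freely at about 1.5 N. I'll draw it to 65 mm and lift.

Emit:
play_rows(
  steps=[
    [[0,0,0,-10,0,-0.3,-1],[0,0,0,-15,0,0,-1],[0,0,0,-15,0,0,-1],[0,0,0,-15,0,0,-1],[0,0,0,0,0,0,-1],[0,0,0,0,0,-2,-1],[0,0,0,0,0,-5,-1],[0,0,0,0,0,-5,-1]],
  ],
)

```text
time_s: 12.83
ee_pos: [450.2, -186.3, 102.3]
ee_rot: [-3.132, -0.23, 0.005]
ft_force: [0.3, -0.0, -2.4]
finger_gap: 0.135
```

```bash
python3 st.py
```

```text
12.8333 [ 450.17 -186.32  102.27] yaw 0.1468 F [ 0.31 -0.04 -2.37] T [-0.032  0.051 -0.044] gap 0.1352078596939396 [-0.649  0.581  1.163  2.137 -0.705  0.889 -0.485]
```

Emit:
play_rows(
  steps=[
    [[0,0,0,0,0,-12,-1],[0,0,0,0,0,-20,-1],[0,0,0,0,0,-20,-1],[0,0,0,0,0,-20,-1],[0,0,0,0,0,-20,-1],[0,0,0,0,0,-10,-1],[0,0,0,0,-8,0,-1],[0,0,0,0.5,-15,0,-1]],
  ],
)

```text
time_s: 13.5
ee_pos: [448.8, -165.7, 206.3]
ee_rot: [3.132, 0.226, 0.002]
ft_force: [-0.8, -0.4, -2.8]
finger_gap: 0.132
```

Emit:
play_rows(
  steps=[
    [[0,0,0,0.5,-24,0,-1],[0,0,0,0.5,-24,0,-1],[0,0,0,0.5,-24,0,-1],[0,0,0,0.5,-24,0,-1],[0,0,0,0.5,-24,0,-1],[0,0,0,0.5,-24,0,-1],[0,0,0,0.5,-24,0,-1],[0,0,0,0.5,-24,0,-1]],
  ],
)

```text
time_s: 14.17
ee_pos: [425.6, 14.1, 200.6]
ee_rot: [-3.124, -0.228, 0.042]
ft_force: [0.8, 0.3, -1.9]
finger_gap: 0.133
```

Emit:
play_rows(
  steps=[
    [[0,0,0,0.5,-24,0,-1],[0,0,0,0.5,-24,0,-1],[0,0,0,0.5,-24,0,-1],[0,0,0,0.5,-24,0,-1],[0,0,0,0.5,-24,0,-1],[0,0,0,0.5,-24,0,-1],[0,0,0,0.5,-24,0,-1],[0,0,0,0.5,-24,0,-1]],
  ],
)

```text
time_s: 14.83
ee_pos: [399.2, 190.3, 200.7]
ee_rot: [-3.127, -0.227, 0.069]
ft_force: [-0.3, -0.1, -2.4]
finger_gap: 0.13
```

Emit:
play_rows(
  steps=[
    [[0,0,0,0.5,-24,0,-1],[0,0,0,0.5,-24,0,-1],[0,0,0,0.5,-24,0,-1],[0,0,0,0.5,-15,0,-1],[0,0,0,0.5,-5,0,-1],[0,0,0.06,0,0,0,-1],[0,0,0.08,0,0,0,-1],[0,0,0.08,0,0,0,-1]],
  ],
)

```text
time_s: 15.5
ee_pos: [389.3, 279.2, 201.6]
ee_rot: [-3.138, 0.126, 0.069]
ft_force: [0.5, 0.1, -2.6]
finger_gap: 0.13
```

Emit:
play_rows(
  steps=[
    [[0,0,0.08,0,0,0,-1],[0,0,0.08,0,0,0,-1],[0,0,0.08,0,0,0,-1],[0,0,0.06,0,0,0,-1],[0,0,0.02,0,0,0,-1],[0,0,0,0,0,0,-1],[0,0,0,0,0,0,-1]],
  ],
)

```text
time_s: 16.08
ee_pos: [389.3, 280.0, 201.7]
ee_rot: [3.074, -0.615, -0.068]
ft_force: [-0.2, -0.0, -1.8]
finger_gap: 0.133
```

```bash
python3 st.py; python3 - <<'E'
from h import *
i=arm.camera_info('wrist');a=snap('wrist','w4.png')
import json;json.dump({k:np.array(v).tolist() for k,v in i.items()},open('w4.json','w'))
E
```

```text
16.0833 [389.26 279.98 201.7 ] yaw -0.3953 F [-0.19 -0.03 -1.78] T [0.001 0.026 0.021] gap 0.13347110898373366 [-1.803  0.356  1.304  2.069 -0.425  1.055 -2.249]
```

View pics/w4.png

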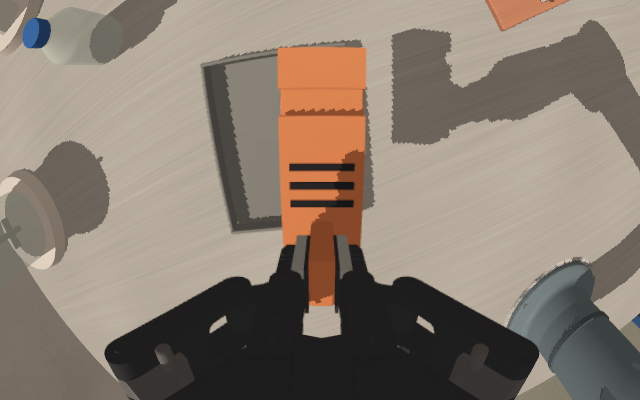

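The cassette hangs straight over the tray. The visible tray rim corners are at (202,66), (233,232) and (363,41). I also need to remove a small tilt that built up.

```bash
python3 - <<'E'
from h import *
import json
i=json.load(open('w4.json'))
A,B,C=[atz('wrist',*q,25,i) for q in((202,66),(233,232),(363,41))]
print(A,B,C,np.linalg.norm(A-B),np.linalg.norm(A-C))
v=A-B;th=np.arctan2(v[1],v[0]);w=A-C;print('heading',th,np.arctan2(w[1],w[0])-np.pi/2,'centre',(B+C)/2)
ex=np.r_[np.cos(th),np.sin(th)];c=((B+C)/2)[:2]
s=arm.get_state();M=R.from_rotvec(s['ee_rot']).as_matrix();print(M.round(3))
# desired: tool level, x along heading
X=np.r_[ex,0];D=np.column_stack([X,np.cross([0,0,-1],X),[0,0,-1]])
for cc in (c,np.array([430.1,289.3])):
    tgt=np.r_[cc-45.5*ex,s['ee_pos'][2]]
    print('turn',R.from_matrix(M.T@D).as_rotvec().round(4),'then shift',(D.T@(tgt-s['ee_pos'])).round(1))
E
```

```text
[530.84640632 341.61021917  25.        ] [363.30153413 390.51646941  25.        ] [489.56481696 193.40863834  25.        ] 174.53683139265112 153.84368098337893
heading -0.284008596999091 -0.27166385725454356 centre [426.43317555 291.96255388  25.        ]
[[ 0.922 -0.384 -0.044]
 [-0.385 -0.923  0.003]
 [-0.042  0.014 -0.999]]
turn [ 0.0114  0.0423 -0.1109] then shift [-13.1 -21.7   0. ]
turn [ 0.0114  0.0423 -0.1109] then shift [ -8.8 -20.2   0. ]
```

```bash
python3 - <<'E'
import cv2
t=cv2.imread('pics/t1.png');cv2.imwrite('pics/tr.png',cv2.resize(t[195:295,165:265],None,fx=6,fy=6,interpolation=cv2.INTER_CUBIC))
E
```

```text
(no output)
```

View pics/tr.png

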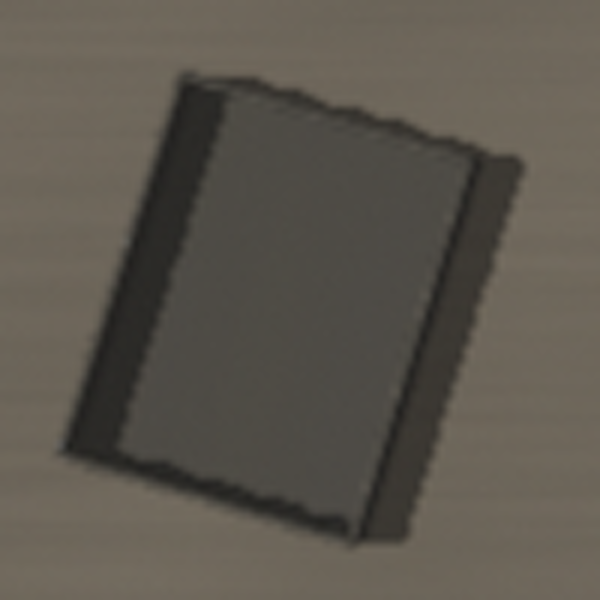

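In the enlarged tray the rim corners are (185,77), (477,153), (357,543) and (65,453). The dark strip on the right is shadow.

```bash
python3 - <<'E'
from h import *
T=np.array([atz('top',165+x/6-.42,195+y/6-.42,25) for x,y in((185,77),(477,153),(357,543),(65,453))]);c=T.mean(0)[:2];print(T.round(),c)
for a,b in((0,3),(1,2),(0,1),(3,2)):
    v=T[a]-T[b];print(np.linalg.norm(v),np.arctan2(v[1],v[0]))
th=-0.295;ex=np.r_[np.cos(th),np.sin(th)]
s=arm.get_state();M=R.from_rotvec(s['ee_rot']).as_matrix()
X=np.r_[ex,0];D=np.column_stack([X,np.cross([0,0,-1],X),[0,0,-1]])
tgt=np.r_[c-45.5*ex,s['ee_pos'][2]]
print('turn',R.from_matrix(M.T@D).as_rotvec().round(4),'then shift',(D.T@(tgt-s['ee_pos'])).round(1))
E
```

```text
[[531. 339.  25.]
 [497. 207.  25.]
 [326. 257.  25.]
 [365. 387.  25.]] [429.72808717 297.3863889 ]
173.5859425318338 -0.28473927225289025
178.72083768839005 -0.2859280867075895
136.33750118669215 1.3155637468715433
136.07023665536587 1.2778811572316688
turn [ 0.0117  0.0422 -0.0999] then shift [-11.8 -28.2   0. ]
```

Emit:
play_rows(
  steps=[
    [[0.006,0.021,-0.05,0,0,0,-1],[0.006,0.021,-0.055,0,0,0,-1],[0,0,0,-4,-9,0,-1],[0,0,0,-4,-9,0,-1],[0,0,0,-3,-9,0,-1],[0,0,0,0,0,0,-1],[0,0,0,0,0,0,-1]],
  ],
)

```text
time_s: 16.72
ee_pos: [386.5, 310.9, 201.8]
ee_rot: [3.109, -0.451, 0.002]
ft_force: [-0.3, -0.6, -3.0]
finger_gap: 0.132
```

```bash
cat > corr.py <<'E'
from h import *
s=arm.get_state();M=R.from_rotvec(s['ee_rot']).as_matrix()
th=-0.285;X=np.r_[np.cos(th),np.sin(th),0];D=np.column_stack([X,np.cross([0,0,-1],X),[0,0,-1]])
tgt=np.r_[429,296,0]-45.5*X; tgt[2]=s['ee_pos'][2]
print('turn',R.from_matrix(M.T@D).as_rotvec().round(4),'then shift',(D.T@(tgt-s['ee_pos'])).round(1))
E
python3 st.py; python3 corr.py
```

```text
16.7167 [386.51 310.93 201.8 ] yaw -0.2883 F [-0.3  -0.58 -3.  ] T [0.009 0.039 0.063] gap 0.13188082235495938 [-1.847  0.363  1.277  2.054 -0.41   1.017 -2.223]
turn [ 0.0001 -0.0011 -0.0033] then shift [-0.5  2.4  0. ]
```

Emit:
play_rows(
  steps=[
    [[0,0,0,0,2,15,-1],[0,0,0,0,0,22,-1],[0,0,0,0,0,22,-1],[0,0,0,0,0,22,-1],[0,0,0,0,0,20,-1],[0,0,0,0,0,12,-1],[0,0,0,0,0,6,-1],[0,0,0,0,0,0,-1]],
  ],
)

```text
time_s: 17.38
ee_pos: [385.3, 306.7, 81.5]
ee_rot: [3.106, -0.455, -0.002]
ft_force: [0.1, 1.0, -2.3]
finger_gap: 0.129
```

```bash
python3 st.py; python3 corr.py
```

```text
17.3833 [385.34 306.68  81.51] yaw -0.291 F [ 0.15  1.03 -2.3 ] T [-0.013  0.118 -0.042] gap 0.12855436899300862 [-1.597  0.543  1.004  2.132 -0.643  0.811 -2.049]
turn [ 0.0027  0.0008 -0.006 ] then shift [-0.6 -2.   0. ]
```

Emit:
play_rows(
  steps=[
    [[0.002,0,-0.005,0,-1.5,2.5,-1],[0,0,0,0,0,2,-1],[0,0,0,0,0,1,-1],[0,0,0,0,0,1,-1],[0,0,0,0,0,0,-1],[0,0,0,0,0,0,-1]],
  ],
)

```text
time_s: 17.88
ee_pos: [386.4, 309.5, 76.5]
ee_rot: [-3.107, 0.446, -0.001]
ft_force: [0.1, 0.1, -2.3]
finger_gap: 0.132
```

```bash
python3 st.py; python3 corr.py
```

```text
17.8833 [386.36 309.49  76.53] yaw -0.2852 F [ 0.09  0.09 -2.35] T [ 0.036  0.102 -0.011] gap 0.13183454867121744 [-1.585  0.55   0.988  2.131 -0.658  0.799 -2.035]
turn [-0.0031 -0.0001 -0.0002] then shift [-0.8  1.   0. ]
```

Emit:
play_rows(
  steps=[
    [[0,0,0,0,0,1,-1],[0,0,0,0,0,0.7,-1],[0,0,0,0,0,0.5,-1],[0,0,0,0,0,0.3,-1],[0,0,0,0,0,0,-1]],
  ],
)

```text
time_s: 18.3
ee_pos: [386.3, 309.3, 73.9]
ee_rot: [-3.107, 0.446, -0.0]
ft_force: [0.1, 0.8, -0.1]
finger_gap: 0.133
```

```bash
python3 st.py
```

```text
18.3 [386.27 309.34  73.88] yaw -0.2853 F [ 0.1   0.8  -0.11] T [-0.077  0.312 -0.04 ] gap 0.13321151628234168 [-1.58   0.554  0.982  2.132 -0.663  0.795 -2.031]
```

Emit:
play_rows(
  steps=[
    [[0,0,0,0,0,0.4,-1],[0,0,0,0,0,0,-1],[0,0,0,0,0,0,-1]],
  ],
)

```text
time_s: 18.55
ee_pos: [386.4, 309.4, 73.8]
ee_rot: [-3.107, 0.446, 0.0]
ft_force: [-1.8, -1.3, 5.0]
finger_gap: 0.132
```

```bash
python3 st.py
```

```text
18.55 [386.37 309.36  73.82] yaw -0.2855 F [-1.78 -1.26  4.97] T [-0.267  0.711  0.033] gap 0.13215734869032947 [-1.579  0.555  0.982  2.131 -0.664  0.795 -2.031]
```

It's on the tray floor at the expected height with about 5 N of support. I'll open, retreat and check.

Emit:
play_rows(
  steps=[
    [[0,0,0,0,0,0,-0.7],[0,0,0,0,0,0,-0.6],[0,0,0,0,0,0,-0.4],[0,0,0,0,0,0,-0.2],[0,0,0,0,0,0,0],[0,0,0,0,0,0,0],[0,0,0,0,0,0,0],[0,0,0,0,0,0,0]],
  ],
)

```text
time_s: 19.22
ee_pos: [386.3, 309.3, 73.3]
ee_rot: [-3.107, 0.446, -0.001]
ft_force: [0.7, 0.0, 0.6]
finger_gap: 0.497
```

Emit:
play_rows(
  steps=[
    [[0,0,0,0,0,-8,0],[0,0,0,0,0,-20,0],[0,0,0,0,0,-25,0],[0,0,0,0,0,-25,0],[0,0,0,0,0,-25,0],[0,0,0,0,0,-20,0],[0,0,0,0,0,0,0],[0,0,0,0,0,0,0]],
  ],
)

```text
time_s: 19.88
ee_pos: [386.7, 309.7, 197.6]
ee_rot: [-3.104, 0.446, -0.002]
ft_force: [-0.1, 0.2, 0.8]
finger_gap: 0.498
```

```bash
python3 st.py; python3 - <<'E'
from h import *
a=snap('wrist','w5.png')[:,:,::-1];s=snap('scene','s2.png')[:,:,::-1]
b=cv2.resize(s[140:300,225:485],None,fx=2.46,fy=2.46)[:, :640]
cv2.imwrite('pics/fin.png',cv2.resize(np.vstack([a[:300],b]),None,fx=.85,fy=.85))
E
```

```text
19.8833 [386.73 309.73 197.57] yaw -0.2851 F [-0.1   0.24  0.82] T [-0.01   0.029 -0.013] gap 0.49761467300436485 [-1.834  0.359  1.265  2.062 -0.413  1.003 -2.215]
```

View pics/fin.png

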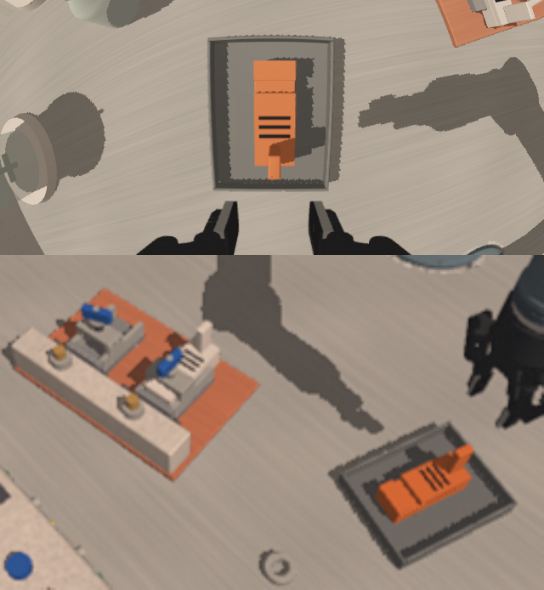

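The cassette lies flat, upright and clear of the walls near the middle of the tray. The white cassette and its screw are unchanged, and the gripper is clear.

```bash
python3 -c "
from workcell import arm
print(arm.close_job())"
```

```text
the job is handed in; nothing more can be done
None
```

The orange cassette is out of its dock and lying flat in the grey tray, released. The job was handed in at about 20 s of the 72 s allowed.

- **Screw:** I tried it anticlockwise first and it gave straight away. The torque levelled off at about 0.17 N m while the head rose, so this dock has the right-hand thread and I never had to turn the tight way. I turned it 1.9 rad; it rose 6.6 mm, as 3.5 mm per rad predicts, so the pin was clear.
- **Drawing out:** The cassette slid out with about 1.5 N of horizontal force. I drew it forward about 65 mm before lifting.
- **Setting down:** It touched the tray floor at the expected height with about 5 N of support before I let go.
- **Last checks:** The final pictures show it flat and upright near the middle of the tray, clear of the walls. The white cassette and its screw look unchanged, and the wrist force was about 0 with the gripper well above. I did not recheck every other bench item in the final pictures.

Two readings disagreed along the way:
- **Tool tilt:** The tool had tilted about 2.5° during the carry. I levelled it before lowering.
- **Tray heading:** My first rough reading of the tray's heading was about 0.1 rad off. I corrected it from a closer look before placing.

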